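# Roll the shaft blank into the V-block

## Task

Roll the round aluminium bar over the bench by pushing its side with the fingers, up the lead-in ramp of the low steel V-block, so that it drops into the V and lies at rest along it, about centred lengthwise. Let it roll rather than skid, do not grip it or lift it, push gently, and leave the other things where they are.

Things in the scene. Friction and masses are not known exactly. Their poses are not given: they have to be found in the camera images.
- bar: loose shaft blank: smooth solid aluminium bar, 40 mm in diameter, 150 mm long, about 0.5 kg, lying on the bench. Origin at its middle, on its axis (20 mm above the bench at the start); x runs along the bar; y and z turn as it rolls, z up at the start. Rolling resistance stops it within a few mm on the level. Friction with fingers and bench is low (0.3): pushed on its side, it rolls
- v_block: low dark steel V-block fixed to the bench, on the left or the right of the bar. Origin: centre of its underside; x along the V, y across. 110 mm long (x), 126 mm wide (y), alike on both sides. From each long edge (63 mm from the middle) a plain ramp rises at 15 degrees to a lip 12.5 mm high, 20 to 15 mm from the middle; then the V falls at 35 degrees to its root, 2 mm above the bench
- v_seat (a point): point of the V-block where the middle of the seated bar lies: above the block's centre, 26.4 mm above the bench. x runs along the V, y across it, z up. It is 150 to 165 mm from the bar's middle at the start, its x turned from the bar's by up to 0.15 rad. While the bar crosses the lip its axis is 32.5 mm above the bench
- bearing: bystander: steel ball bearing lying flat, 52 mm across, 15 mm high, on the other side of the bar, opposite the V-block, 150 to 165 mm from the bar's middle. Origin at the centre of its underside
- tape_measure: bystander: tape measure, 39 x 79 x 66 mm high, near the robot; origin at the centre of its underside
- screwdriver: bystander: screwdriver lying on the bench to the right, 187 mm long, 22 mm thick; origin under its middle
- oil_filter: bystander: round oil filter standing at the left, 69 mm across and 92 mm high; origin at the centre of its underside
- spanner_10: bystander: spanner lying near the robot, 137 mm long, 5 mm thick; origin under its middle
Mind the look-alikes: they are no part of the job. There is more than one size of the bar; the job needs the larger.

How it is judged:
By the outcome, as a careful person would: the job done as asked, in the order asked, and still so for the second after the job is handed in, with the robot touching nothing.
It also fails if it takes over 38 s, if anything falls off the work surface, if the arm or the gripper's body presses on something with over 40 N, if the wrist force passes 120 N, or if a joint passes its speed limit or range.

## Robot

A 6-joint arm with a two-finger parallel gripper is mounted at the origin on a cart in front of the work surface, level with it; the furniture and walls round the work are solid. World frame = base frame: x ahead of the robot, y to its left, z up, the work surface at z = 0. Lengths are in m, angles in rad, forces in N, time in s.
With the tool pointing down it reaches from about 0.425 to 0.95 m from the base axis. Payload 14.7 kg.
Tool frame: the origin (TCP) lies at the very end of the fingers, on their centre line; the grasp point (between the pads) lies 19 mm behind it; x points along the fingers, z is the direction in which the jaws open and shut, and the axes are right-handed (so a half turn about x gives the same grasp; the last joint's range is limited). The gripper opens to 85 mm and grips with 20 to 120 N. Pads are 22 mm wide; open, the fingers measure 114 mm over their backs; the gripper's body (76 mm by 85 mm) begins 54 mm behind the grasp point. The pads swing forward as they close: fully open they stand 13 mm farther back than shut.
Start: joints at [-1.341, 0.48, 1.596, -0, 1.065, -0.047], TCP at [0.178, -0.625, 0.231] pointing down, gripper open.
Joint ranges: [-2.75, 2.75], [-0.82, 2.05], [0.23, 2.67], [-1.56, 4.7], [0.09, 2.69], [-2.92, 2.92]. Speed limits (rad/s): [1.89, 1.89, 2.39, 3.01, 3.01, 3.01].

## Interface

Orientations are given as a unit quaternion [x, y, z, w].
In Python, from station import bot gives the robot as it stands.
- The arm moves only by the tool send_rows, never from a script. Its arguments are lists of equal length, an entry for each row: "dr": the turn, a rotation vector about the tool's x, y, z in rad, a list of three; "slide": the shift along the tool's x, y, z in m, a list of three; "claw": the opening, from 0 (shut) to 1 (fully open). In form: {"dr": [[ax, ay, az], ...], "slide": [[x, y, z], ...], "claw": [claw, ...]}. A call has 1 to 10 rows; each row is the pose to reach, as a shift and turn from the pose measured when the call began, along the tool's axes at that moment; what a row does not reach only later rows make up. A row lasts 1/10 s, in which the tool goes at most 50 mm and 8.59 degrees, less where a joint would pass 70% of its speed; a pose out of reach is approached as far as the arm can. A call with a gripper value outside its range is refused whole. The fingers move at their own pace and stop on an object; "squeeze" is the grip in N (left out, the last holds). Time passes only in rows, so rows that repeat a pose let the fingers close. It gives the time, the measured TCP pose, the force and the opening at its end, in the units of the state.
- bot.get_obs(): the state, without advancing time (a new reading comes with each control period).
- bot.snapshot(name): name is "side" or "top" or "wrist"; returns (picture, depth): 420x560x3 uint8, red, green, blue; 420x560 float32, m along the optical axis (not along the pixel's ray), 0 where there is no reading.
- bot.camera_params(name): a dict with "vfov" (degrees; the focal length in pixels is half the picture's height over the tangent of half this angle, whatever the lens; pixels are square), "cx", "cy" (the principal point, pixels), "xyz" and "attitude" of the camera in the world. Camera axes: x right, y down, z forward; pixel columns grow to the right and rows downward; lengths in m; the calibration is good to about 2 mm. The wrist camera is an equidistant fisheye: a pixel r from the principal point sees the ray r / f radians off the axis. A picture is of the moment at which its call begins: read the wrist's pose just before it. camera_params takes no time and is no camera call; for the wrist camera it gives the pose at the moment of the call.
- bot.hand_in(): hands the job in, once; it reports no verdict.
The state is a dict: "clock": time; "joints": joint angles; "joint_vel": joint speeds; "effort": joint torques, N m; "tool_pos": TCP position; "ee_rot": TCP orientation; "contact_force": force on the tool from outside, world axes, zero at the start; "torque": the same for the moment, N m; "finger_gap": opening from 0.0 (shut) to 1.0 (fully open).
Only numpy, scipy, OpenCV 4.12 (cv2) and the standard library are available. Lean on these libraries where they do the work, as an engineer would, in place of code of your own. Each camera call takes 0.05 s, during which the arm holds its last target.

## Working session

There is one attempt and no reset: what is moved stays moved. The work goes in short steps, Python scripts to look and compute and a tool call to move; the robot and the scene stay as the last step left them, time stands still between calls to the robot, and variables do not carry over. Pictures are saved under pics/ and viewed, and the job is handed in when it is done.

Besides the shell and the picture viewer there is one more tool, called after "Request:" as name(argument=value, ...), one argument or row to a line, values as JSON. send_rows: Moves the arm, as the interface text tells. Its arguments: {"type":"object","properties":{"dr":{"type":"array","items":{"type":"array","items":{"type":"number"}}},"slide":{"type":"array","items":{"type":"array","items":{"type":"number"}}},"claw":{"type":"array","items":{"type":"number"}},"squeeze":{"type":"number"}},"required":["dr","slide","claw"]}

```bash
ls; mkdir -p pics; python3 - <<'E'
from station import bot
import cv2,numpy as np
print(bot.get_obs())
for n in("top","side"):
    p,d=bot.snapshot(n); cv2.imwrite(f"pics/{n}0.png",p[:,:,::-1]); np.save(f"pics/{n}0.npy",d); print(n,bot.camera_params(n))
E
```

```text
pics
{'clock': 0.0, 'joints': array([-1.34060507e+00,  4.80851465e-01,  1.59688067e+00,  7.78698019e-06,
        1.06510062e+00, -4.65893046e-02]), 'joint_vel': array([-0.00193561,  0.00090642, -0.00051963, -0.0005687 ,  0.00255192,
       -0.00026662]), 'effort': array([-3.67706103e-03, -9.50645614e+01, -4.30196249e+01, -4.97249748e-04,
        1.23965790e-02,  3.28601845e-05]), 'tool_pos': array([ 0.17755251, -0.62484353,  0.23065712]), 'ee_rot': array([ 0.42652832,  0.56452884, -0.42596402,  0.56385764]), 'contact_force': array([-0.39311897,  0.79036997,  0.20333252]), 'torque': array([-0.00248424,  0.00972027, -0.05752154]), 'finger_gap': 1.0038016504870622}
top {'vfov': 46.190952103960775, 'cx': 276.2589123650756, 'cy': 202.1422696494982, 'xyz': array([0.405045  , 0.06257739, 1.26181352]), 'attitude': array([ 0.71173039, -0.70107599,  0.03633921, -0.02473391])}
side {'vfov': 43.21513366922622, 'cx': 278.7482355746742, 'cy': 215.75302199320848, 'xyz': array([0.20822583, 1.35468419, 1.06431272]), 'attitude': array([-0.10875127,  0.88931514, -0.44206189,  0.04327852])}
```

View pics/top0.png

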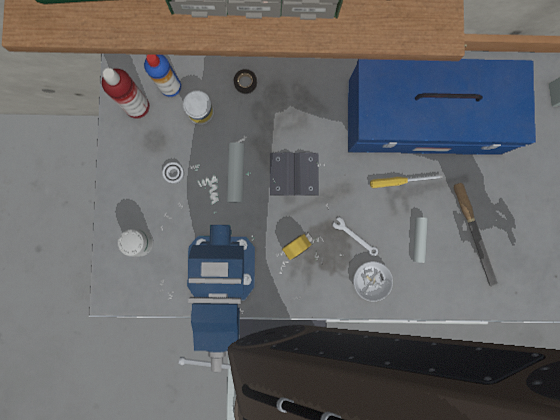

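View pics/side0.png

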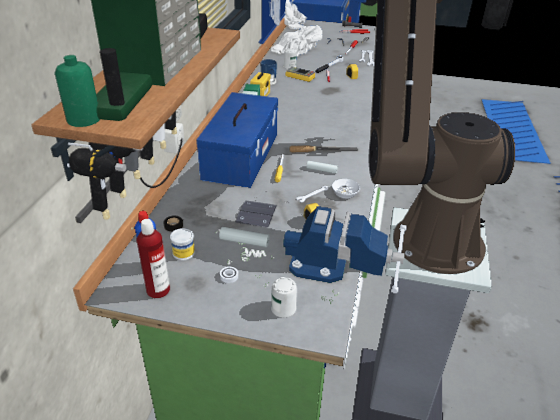

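The top view shows the larger bar at about (235,171), the V-block to its right (-y) at (294,173), the bearing at (173,172), and the smaller bar at (420,240). I'll measure these now.

```bash
cat > h.py <<'E'
import numpy as np,cv2
from scipy.spatial.transform import Rotation as R
def proj(c,d,mask=None):
    H,W=d.shape; f=H/2/np.tan(np.radians(c['vfov'])/2)
    v,u=np.mgrid[0:H,0:W]
    P=np.stack([(u-c['cx'])/f*d,(v-c['cy'])/f*d,d],-1)
    return P@R.from_quat(c['attitude']).as_matrix().T+c['xyz']
def rect(pts):
    (c,s,a)=cv2.minAreaRect((pts[:,:2]*1000).astype(np.float32)); return np.round(c,1),np.round(s,1),round(a,2)
E
python3 - <<'E'
from h import *
from station import bot
d=np.load('pics/top0.npy'); img=cv2.imread('pics/top0.png'); c=bot.camera_params('top')
P=proj(c,d)
bench=P[(slice(120,150),slice(170,260))]; print('bench z',np.median(P[140:150,280:340,2]),np.median(P[210:225,180:200,2]),np.median(P[205:220,270:300,2]))
def seg(r0,r1,c0,c1,z0,z1):
    Q=P[r0:r1,c0:c1].reshape(-1,3); return Q[(Q[:,2]>z0)&(Q[:,2]<z1)]
b=seg(130,215,220,252,.02,.06); print('bar',len(b),b[:,2].max(),rect(b))
b2=seg(130,215,220,252,.012,.06);print(rect(b2))
# axis fit from top strip
t=b[b[:,2]>.033]; m=t.mean(0); w,V=np.linalg.eigh(np.cov((t-m)[:,:2].T)); print('axis',m,V[:,1],np.degrees(np.arctan2(V[1,1],V[0,1])))
v=seg(140,205,262,326,.005,.03); print('v',len(v),rect(v),v[:,2].max())
g=seg(155,190,160,188,.008,.03); print('bearing',rect(g))
s=seg(180,260,180,262,.02,.3); print('vise maxx',s[:,0].max(),'y',s[:,1].min(),s[:,1].max(),'z',s[:,2].max())
s=seg(230,265,275,318,.02,.3); print('tape',rect(s),s[:,2].max())
cv2.imwrite('pics/crop0.png',cv2.resize(img[120:280,150:350],None,fx=4,fy=4,interpolation=cv2.INTER_CUBIC)[:600])
E
```

```text
bench z 0.00033007656470807056 0.0005930532617639539 0.00025090626855150955
bar 936 0.047748397455305236 (array([591.9, 147.9]), array([ 40., 163.]), 89.74)
(array([594.2, 147.9]), array([ 41.2, 167.9]), 88.73)
axis [0.58552912 0.14759955 0.03804462] [-0.99997843  0.00656766] 179.6236982786481
v 1458 (array([592.8,  -0.8]), array([166. , 162.7]), 0.97) 0.01910984794453041
bearing (array([584.5, 307.8]), array([52.2, 50.8]), 49.34)
vise maxx 0.5666972346820959 y 0.09661141760814328 0.2614742723519531 z 0.1631640022266876
tape (array([401.1,  -9.2]), array([39. , 68.2]), 35.61) 0.0716375015122781
```

View pics/crop0.png

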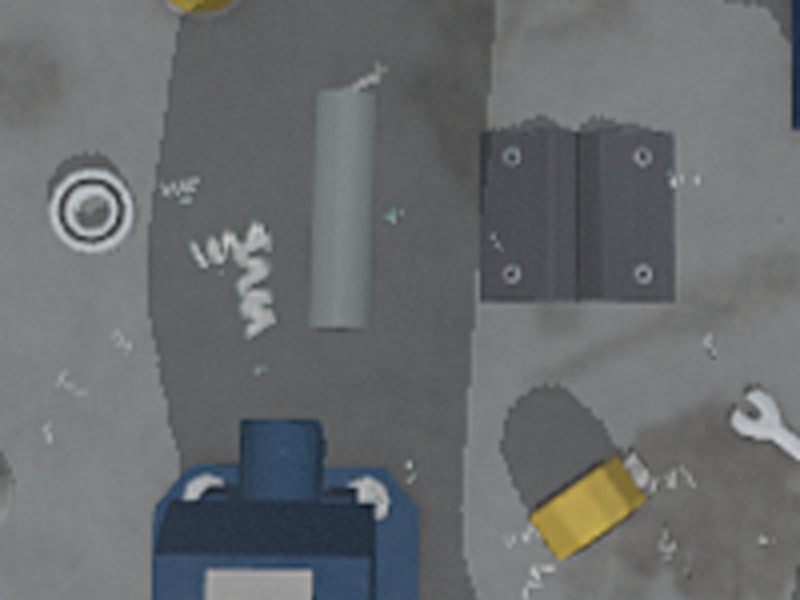

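```bash
cat >> h.py <<'E'
def ray(c,u,v,z,H=420):
    f=H/2/np.tan(np.radians(c['vfov'])/2)
    r=R.from_quat(c['attitude']).as_matrix()@np.array([(u-c['cx'])/f,(v-c['cy'])/f,1.])
    return c['xyz']+r*(z-c['xyz'][2])/r[2]
E
python3 - <<'E'
from h import *
from station import bot
c=bot.camera_params('top')
img=cv2.imread('pics/top0.png')
def px(x,y): return (x+.5)/4-.5+150,(y+.5)/4-.5+120
def show(n,x,y,z): print(n,np.round(ray(c,*px(x,y),z)*1000,1))
for n,x,y,z in [('barTL',317,90,.02),('barTR',377,90,.02),('barBL',310,328,.02),('barBR',368,328,.02),('barTopMid',347,90,.03),('barBotMid',339,328,.02),
 ('vTL',482,131,0),('vTR',675,131,0),('vBR',675,301,0),('vBL',482,301,0),('rootT',580,131,.002),('rootB',578,301,.002),('bearing',91,211,.015),('viseTop',280,420,.1),('viseR',420,520,.03)]: show(n,x,y,z)
d=np.load('pics/top0.npy');P=proj(c,d)
print('vise nose z',P[224:235,212:228,2].min(),P[224:235,212:228].reshape(-1,3)[::20].round(3).tolist())
# row-wise edges of bar & block by gradient
g=cv2.GaussianBlur(cv2.cvtColor(img,cv2.COLOR_BGR2GRAY),(3,3),0).astype(float)
L=[]
for r in range(146,200,3):
    gr=np.diff(g[r,222:250]); a=gr.argmax(); b=gr.argmin(); L.append((r,222+a+.5,222+b+.5))
print(L)
# top line via depth in bar
pts=[]
for r in range(146,199):
    q=P[r,225:247]; m=q[:,2]>.03
    if m.sum()>3: pts.append([np.median(q[m,0]),q[m,1].mean()])
pts=np.array(pts); print('depth axis',np.polyfit(pts[:,0],pts[:,1],1),pts.mean(0))
E
```

```text
barTL [664.7 166.2  20. ]
barTR [665.4 127.9  20. ]
barBL [512.1 167.2  20. ]
barBR [512.7 130.5  20. ]
barTopMid [663.  146.4  30. ]
barBotMid [512.4 148.9  20. ]
vTL [643.8  60.4   0. ]
vTR [646. -65.   0.]
vBR [535.  -65.7   0. ]
vBL [533.   58.7   0. ]
rootT [644.6  -3.1   2. ]
rootB [533.8  -3.    2. ]
bearing [585.1 308.4  15. ]
viseTop [450.6 176.8 100. ]
viseR [392.5  95.2  30. ]
vise nose z -0.0030013790168696985 [[0.456, 0.206, 0.004], [0.45, 0.186, 0.091], [0.448, 0.177, 0.086], [0.446, 0.167, 0.088], [0.441, 0.197, 0.081], [0.438, 0.186, 0.094], [0.436, 0.177, 0.088], [0.434, 0.167, 0.087], [0.428, 0.195, 0.09]]
[(146, np.float64(228.5), np.float64(242.5)), (149, np.float64(228.5), np.float64(242.5)), (152, np.float64(228.5), np.float64(242.5)), (155, np.float64(228.5), np.float64(242.5)), (158, np.float64(228.5), np.float64(242.5)), (161, np.float64(228.5), np.float64(241.5)), (164, np.float64(228.5), np.float64(242.5)), (167, np.float64(228.5), np.float64(241.5)), (170, np.float64(227.5), np.float64(241.5)), (173, np.float64(246.5), np.float64(248.5)), (176, np.float64(227.5), np.float64(241.5)), (179, np.float64(227.5), np.float64(241.5)), (182, np.float64(227.5), np.float64(241.5)), (185, np.float64(227.5), np.float64(241.5)), (188, np.float64(227.5), np.float64(241.5)), (191, np.float64(227.5), np.float64(240.5)), (194, np.float64(227.5), np.float64(240.5)), (197, np.float64(227.5), np.float64(240.5))]
depth axis [-0.00982811  0.15242249] [0.58550634 0.14666807]
```

The measurements agree with the sizes given:

| Item | Position (mm) | Yaw (rad) | Size check |
|---|---|---|---|
| Bar | (588.5, 148) | -0.012 | length 151 mm |
| V-block | (589.7, -3) | +0.012 | 111 × 125 mm |

The bar and block are 151 mm apart. Next I'll plan the approach.

```bash
cat >> h.py <<'E'
def tgt(yaw,flip=1):
    # tool x down, tool z along world x*flip rotated by yaw
    z=np.array([np.cos(yaw),np.sin(yaw),0])*flip; x=np.array([0,0,-1.]); return np.stack([x,np.cross(z,x),z],1)
def plan(o,pos,M):
    T=R.from_quat(o['ee_rot']).as_matrix()
    return np.round(R.from_matrix(T.T@M).as_rotvec(),4), np.round(T.T@(np.array(pos)-o['tool_pos']),4)
E
python3 - <<'E'
from h import *
from station import bot
o=bot.get_obs(); T=R.from_quat(o['ee_rot']).as_matrix(); print(T.round(3))
for f in(1,-1): print(plan(o,[.589,.2,.23],tgt(-.012,f)))
print(plan(o,[.45,-.3,.23],tgt(-.012,1)))
c=bot.camera_params('top');P=proj(c,np.load('pics/top0.npy'))
Q=P[60:160,345:540].reshape(-1,3);Q=Q[Q[:,2]>.05];print('box',Q.min(0),Q.max(0),np.percentile(Q,2,axis=0))
E
```

```text
[[-0.     0.962  0.273]
 [ 0.001  0.273 -0.962]
 [-1.     0.    -0.001]]
(array([-1.282e+00, -9.000e-04, -7.000e-04]), array([ 0.0015,  0.6212, -0.6811]))
(array([ 1.8596e+00, -8.0000e-04,  1.0000e-03]), array([ 0.0015,  0.6212, -0.6811]))
(array([-1.282e+00, -9.000e-04, -7.000e-04]), array([ 0.001 ,  0.3509, -0.2381]))
box [ 0.405045   -0.54455753  0.05008017] [0.83984896 0.06257739 1.26181352] [ 0.64545137 -0.53446509  0.0673849 ]
```

Request:
send_rows(
  dr=[
    [-0.07,0,0],
    [-0.14,0,0],
    [-0.21,0,0],
    [-0.28,0,0],
    [-0.35,0,0],
    [-0.42,0,0],
    [-0.49,0,0],
    [-0.56,0,0],
    [-0.63,0,0],
    [-0.7,0,0],
  ],
  slide=[
    [0,0.035,-0.024],
    [0,0.07,-0.048],
    [0,0.105,-0.071],
    [0,0.14,-0.095],
    [0,0.175,-0.119],
    [0,0.21,-0.143],
    [0,0.245,-0.167],
    [0,0.281,-0.19],
    [0,0.316,-0.214],
    [0,0.351,-0.238],
  ],
  claw=[1,1,1,1,1,1,1,1,1,1],
)

```text
clock: 1.1
tool_pos: [0.4509, -0.2985, 0.2309]
ee_rot: [0.206, 0.677, -0.206, 0.676]
contact_force: [0.7, -0.4, -0.1]
finger_gap: 1.001
```

```bash
python3 - <<'E'
from h import *
from station import bot
o=bot.get_obs(); print(o['clock'],o['tool_pos'],o['joints'])
print(plan(o,[.589,.2,.23],tgt(-.012,1)))
E
```

```text
1.1 [ 0.45094647 -0.29846601  0.23089557] [-6.41195554e-01  3.29162144e-01  1.84685981e+00  8.18421152e-04
  9.66664942e-01 -5.05327555e-02]
(array([-0.5791, -0.0008, -0.001 ]), array([ 0.0014,  0.4908, -0.1632]))
```

Request:
send_rows(
  dr=[
    [-0.06,0,0],
    [-0.12,0,0],
    [-0.18,0,0],
    [-0.24,0,0],
    [-0.3,0,0],
    [-0.36,0,0],
    [-0.42,0,0],
    [-0.48,0,0],
    [-0.54,0,0],
    [-0.579,0,0],
  ],
  slide=[
    [0,0.046,-0.015],
    [0,0.092,-0.031],
    [0,0.138,-0.046],
    [0,0.185,-0.062],
    [0,0.231,-0.077],
    [0,0.277,-0.092],
    [0,0.323,-0.108],
    [0,0.37,-0.123],
    [0,0.416,-0.139],
    [0,0.462,-0.154],
  ],
  claw=[1,1,1,1,1,1,1,1,1,1],
)

```text
clock: 2.1
tool_pos: [0.5805, 0.1731, 0.2312]
ee_rot: [0.004, 0.707, -0.003, 0.707]
contact_force: [0.8, -0.7, 0.2]
finger_gap: 1.004
```

```bash
python3 - <<'E'
from h import *
from station import bot
o=bot.get_obs(); print(o['clock'],o['tool_pos'],o['joints'])
print(plan(o,[.589,.2,.23],tgt(-.012,1)),plan(o,[.589,.2,.05],tgt(-.012,1)))
p,d=bot.snapshot('wrist');cv2.imwrite('pics/w1.png',p[:,:,::-1]);print(bot.camera_params('wrist'))
E
```

```text
2.1 [0.58049024 0.17309406 0.23119278] [2.38987218e-01 4.18697459e-01 1.70145983e+00 1.45526774e-03
 1.02203290e+00 2.47735930e-01]
(array([ 0.0025, -0.0009, -0.0011]), array([0.0012, 0.027 , 0.0083])) (array([ 0.0025, -0.0009, -0.0011]), array([0.1812, 0.0268, 0.0084]))
{'vfov': 65.70646984690485, 'cx': 279.9215130874785, 'cy': 204.39704381862228, 'xyz': array([0.58220911, 0.24797514, 0.37414601]), 'attitude': array([ 9.90810001e-01, -2.63905764e-03,  4.45279635e-04,  1.35234532e-01])}
```

View pics/w1.png

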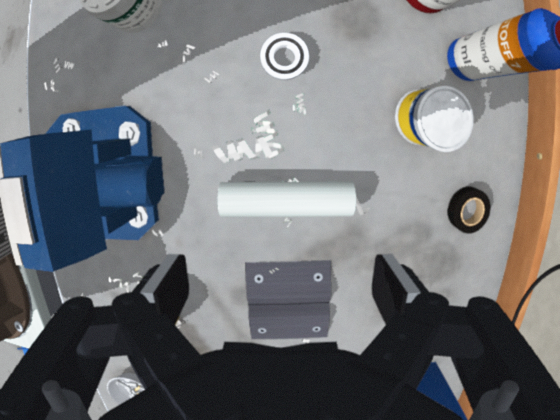

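```bash
cat >> h.py <<'E'
def fish(c,u,v,z,H=420):
    f=H/2/np.tan(np.radians(c['vfov'])/2); a=np.array([u-c['cx'],v-c['cy']]); r=np.linalg.norm(a); th=r/f
    d=np.array([*(a/r*np.sin(th)),np.cos(th)]); d=R.from_quat(c['attitude']).as_matrix()@d
    return (c['xyz']+d*(z-c['xyz'][2])/d[2])*1000
E
python3 - <<'E'
from h import *
from station import bot
c=bot.camera_params('wrist')
for n,u,v,z in [('barL',218,200,.02),('barR',355.5,198.5,.02),('bl edge L',245,262,0),('bl edge R',331,261,0),('root L',248.5,303.5,.002),('root R',329.5,302,.002),('bottomL',250,339,0),('bottomR',328,337,0),('top edge bar L',219,183,.02),('bot edge bar L',219,216,.02),('tR',354,182,.02),('bR',354,215,.02)]: print(n,fish(c,u,v,z).round(1))
E
```

```text
barL [511.7 155.1  20. ]
barR [668.9 156.   20. ]
bl edge L [537.4  67.9   0. ]
bl edge R [647.3  68.3   0. ]
root L [539.2   6.    2. ]
root R [648.6   7.1   2. ]
bottomL [537.9 -58.3   0. ]
bottomR [651.  -56.2   0. ]
top edge bar L [513.9 174.8  20. ]
bot edge bar L [511.8 135.9  20. ]
tR [666.2 175.3  20. ]
bR [668.3 136.2  20. ]
```

The 8 mm offset in y is probably because the arm was still moving when I read the camera pose. I'll move, let it settle, and measure again.

Request:
send_rows(
  dr=[
    [0.002,0,0],
    [0.002,0,0],
    [0.002,0,0],
    [0.002,0,0],
    [0.002,0,0],
    [0.002,0,0],
    [0.002,0,0],
  ],
  slide=[
    [0,0.027,0.008],
    [0.03,0.027,0.008],
    [0.065,0.027,0.008],
    [0.1,0.027,0.008],
    [0.13,0.027,0.008],
    [0.13,0.027,0.008],
    [0.13,0.027,0.008],
  ],
  claw=[1,1,1,1,1,1,1],
)

```text
clock: 2.85
tool_pos: [0.5906, 0.2067, 0.1016]
ee_rot: [0.004, 0.707, -0.002, 0.707]
contact_force: [-0.1, 0.3, 0.6]
finger_gap: 1.001
```

```bash
python3 - <<'E'
from h import *
from station import bot
o=bot.get_obs(); c=bot.camera_params('wrist');print(c['xyz'],o['tool_pos'],o['joint_vel'].round(3),R.from_quat(o['ee_rot']).as_matrix().round(3))
p,d=bot.snapshot('wrist');cv2.imwrite('pics/w2.png',p[:,:,::-1])
import pickle;pickle.dump(c,open('pics/w2.pkl','wb'));np.save('pics/w2.npy',d)
print(bot.camera_params('wrist')['xyz'])
E
```

```text
[0.59068745 0.2753856  0.24440747] [0.59063649 0.20666586 0.1015957 ] [-0.001 -0.033 -0.02  -0.002  0.005  0.   ] [[ 0.     0.008  1.   ]
 [ 0.004  1.    -0.008]
 [-1.     0.004  0.   ]]
[0.59118598 0.27552885 0.24546387]
```

View pics/w2.png

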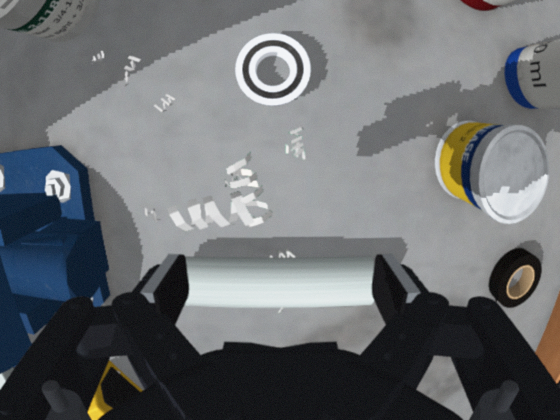

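```bash
python3 - <<'E'
from h import *
import pickle
c=pickle.load(open('pics/w2.pkl','rb'))
for u,v,z in [(280,258,.02),(280,306,.02),(200,259,.02),(200,305,.02),(360,258,.02),(360,305,.02),(273,69,.015)]: print(u,v,fish(c,u,v,z).round(1))
from station import bot
o=bot.get_obs();print(o['clock'],o['tool_pos']);print(plan(o,[.589,.205,.014],tgt(-.008,1)))
E
```

```text
280 258 [590.1 170.7  20. ]
280 306 [589.8 127.1  20. ]
200 259 [528.1 169.4  20. ]
200 305 [523.3 126.5  20. ]
360 258 [652.1 169.3  20. ]
360 305 [656.4 125.5  20. ]
273 69 [586.3 308.9  15. ]
2.9 [0.59140736 0.20688111 0.10262039]
(array([ 0.0001,  0.0021, -0.0042]), array([ 0.0886, -0.0023, -0.0026]))
```

Request:
send_rows(
  dr=[
    [0,0.002,-0.004],
    [0,0.002,-0.004],
    [0,0.002,-0.004],
    [0,0.002,-0.004],
    [0,0.002,-0.004],
  ],
  slide=[
    [0.03,0,-0.002],
    [0.06,0,-0.002],
    [0.08,0,-0.002],
    [0.0885,0,-0.002],
    [0.0885,0,-0.002],
  ],
  claw=[1,1,1,1,1],
)

```text
clock: 3.4
tool_pos: [0.59, 0.2074, 0.0146]
ee_rot: [0.003, 0.707, -0.003, 0.707]
contact_force: [0.3, -0.5, 0.5]
finger_gap: 1.001
```

```bash
python3 - <<'E'
from h import *
from station import bot
o=bot.get_obs(); print(o['clock'],o['tool_pos'],o['contact_force'])
c=bot.camera_params('side')
p,d=bot.snapshot('side');cv2.imwrite('pics/s2.png',p[:,:,::-1])
P=proj(c,d)
Q=P.reshape(-1,3);m=(Q[:,1]>.18)&(Q[:,1]<.24)&(Q[:,0]>.52)&(Q[:,0]<.66)&(Q[:,2]>.004)&(Q[:,2]<.08);Q=Q[m]
print(len(Q)); 
for x in np.arange(.52,.66,.01):
    q=Q[(Q[:,0]>=x)&(Q[:,0]<x+.01)]
    if len(q): print(round(x,2),len(q),q.min(0).round(3),q.max(0).round(3))
cv2.imwrite('pics/s2c.png',cv2.resize(p[170:290,180:310,::-1],None,fx=5,fy=5,interpolation=cv2.INTER_CUBIC)[:600])
E
```

```text
3.4 [0.58996125 0.20735192 0.01461459] [ 0.27962192 -0.54949946  0.52677539]
372
0.52 37 [0.52  0.183 0.005] [0.53  0.234 0.079]
0.53 67 [0.53  0.19  0.004] [0.54 0.24 0.08]
0.54 43 [0.54  0.193 0.004] [0.55  0.239 0.08 ]
0.55 34 [0.55  0.192 0.004] [0.56  0.238 0.028]
0.56 20 [0.561 0.194 0.005] [0.57  0.234 0.028]
0.57 18 [0.57  0.186 0.005] [0.58  0.24  0.026]
0.58 11 [0.581 0.192 0.004] [0.589 0.234 0.02 ]
0.59 7 [0.59  0.186 0.005] [0.597 0.227 0.007]
0.6 12 [0.601 0.181 0.004] [0.61  0.24  0.007]
0.61 11 [0.611 0.183 0.004] [0.62  0.228 0.008]
0.62 11 [0.621 0.189 0.004] [0.63  0.239 0.077]
0.63 63 [0.63  0.182 0.004] [0.64  0.237 0.08 ]
0.64 22 [0.64  0.201 0.004] [0.649 0.23  0.08 ]
0.65 16 [0.65  0.181 0.004] [0.659 0.23  0.08 ]
```

View pics/s2c.png

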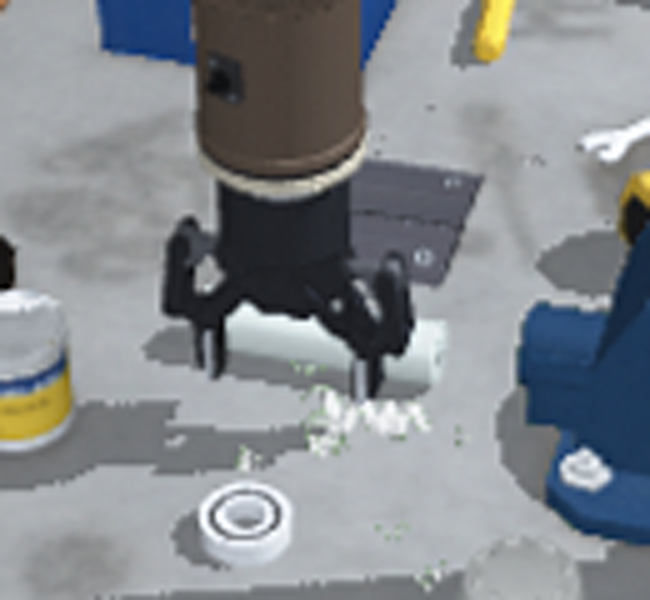

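```bash
python3 - <<'E'
from h import *
from station import bot
c=bot.camera_params('side')
for u,v in [(180+368/5,170+398/5),(180+213/5,170+377/5)]:
  for z in (0,.01,.015,.02,.027,.03): print(z,ray(c,u,v,z).round(4))
E
```

```text
0 [0.5473 0.1748 0.    ]
0.01 [0.5441 0.1859 0.01  ]
0.015 [0.5425 0.1914 0.015 ]
0.02 [0.5409 0.197  0.02  ]
0.027 [0.5387 0.2047 0.027 ]
0.03 [0.5377 0.208  0.03  ]
0 [0.6448 0.18   0.    ]
0.01 [0.6407 0.191  0.01  ]
0.015 [0.6387 0.1965 0.015 ]
0.02 [0.6366 0.202  0.02  ]
0.027 [0.6338 0.2098 0.027 ]
0.03 [0.6325 0.2131 0.03  ]
```

The side view shows the open fingertips about 14 mm above the nominal TCP, as the spec warned. I'll drop the TCP to z≈0, which puts the tips at about 14 mm, below the bar's axis and above the ramp.

Request:
send_rows(
  dr=[
    [0,0,0],
    [0,0,0],
    [0,0,0],
    [0,0,0],
    [0,0,0],
    [0,0,0],
  ],
  slide=[
    [0.007,0,0],
    [0.014,0,0],
    [0.0145,-0.008,0],
    [0.0145,-0.015,0],
    [0.0145,-0.02,0],
    [0.0145,-0.022,0],
  ],
  claw=[1,1,1,1,1,1],
)

```text
clock: 4.05
tool_pos: [0.5903, 0.1846, 0.001]
ee_rot: [0.003, 0.707, -0.003, 0.708]
contact_force: [0.1, 0.8, -0.1]
finger_gap: 1.0
```

```bash
python3 - <<'E'
from h import *
from station import bot
o=bot.get_obs(); print(o['clock'],o['tool_pos'],o['contact_force'],R.from_quat(o['ee_rot']).as_matrix().round(4))
p,d=bot.snapshot('side');cv2.imwrite('pics/s3c.png',cv2.resize(p[170:290,180:310,::-1],None,fx=5,fy=5,interpolation=cv2.INTER_CUBIC)[:600])
p,d=bot.snapshot('wrist');cv2.imwrite('pics/w3.png',p[:,:,::-1])
E
```

```text
4.05 [0.59031129 0.18462215 0.00097467] [ 0.0586345   0.78867594 -0.05125181] [[ 1.4e-03  8.8e-03  1.0e+00]
 [ 6.0e-04  1.0e+00 -8.8e-03]
 [-1.0e+00  6.0e-04  1.4e-03]]
```

View pics/s3c.png

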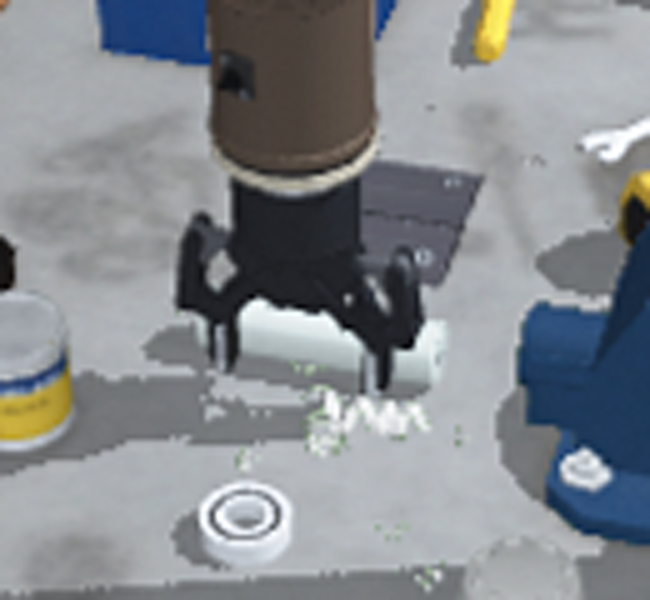

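View pics/w3.png

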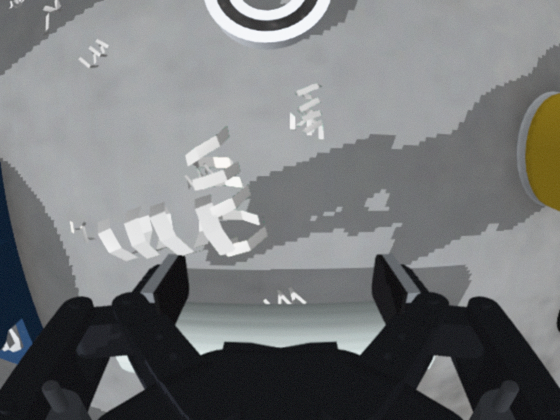

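The fingertips sit behind the bar without touching it, with the bar in front of both fingers. Now I'll push gently.

Request:
send_rows(
  dr=[
    [0,0,0],
    [0,0,0],
    [0,0,0],
    [-0.001,0,0],
    [-0.002,0,0],
    [-0.003,0,0],
    [-0.004,0,0],
    [-0.005,0,0],
    [-0.006,0,0],
    [-0.007,0,0],
  ],
  slide=[
    [0.001,-0.003,0],
    [0.001,-0.006,0],
    [0.001,-0.01,0],
    [0.001,-0.014,0],
    [0.001,-0.018,0],
    [0.001,-0.022,0],
    [0.001,-0.026,0],
    [0.001,-0.03,0],
    [0.001,-0.034,0],
    [0.001,-0.038,0],
  ],
  claw=[1,1,1,1,1,1,1,1,1,1],
)

```text
clock: 5.15
tool_pos: [0.5901, 0.1467, -0.0]
ee_rot: [0.001, 0.707, -0.0, 0.708]
contact_force: [0.3, 1.0, -0.4]
finger_gap: 0.998
```

```bash
cat > look.py <<'E'
import sys
from h import *
from station import bot
n=sys.argv[1]
o=bot.get_obs(); print(o['clock'],o['tool_pos'],o['contact_force'],R.from_quat(o['ee_rot']).as_matrix()[:2,1:].round(4))
p,d=bot.snapshot('side'); a=cv2.resize(p[170:270,180:310,::-1],None,fx=3.07,fy=3.07,interpolation=cv2.INTER_CUBIC)
p,d=bot.snapshot('top');b=cv2.resize(p[120:220,190:320,::-1],None,fx=3.07,fy=3.07,interpolation=cv2.INTER_CUBIC)
cv2.imwrite(f'pics/{n}.png',np.hstack([a,b])); np.save(f'pics/{n}.npy',d); cv2.imwrite(f'pics/{n}_top.png',p[:,:,::-1])
E
python3 look.py p1
```

```text
5.15 [ 5.90053109e-01  1.46686731e-01 -2.34444926e-05] [ 0.27022569  1.02748525 -0.43897956] [[ 0.0016  1.    ]
 [ 1.     -0.0016]]
```

View pics/p1.png

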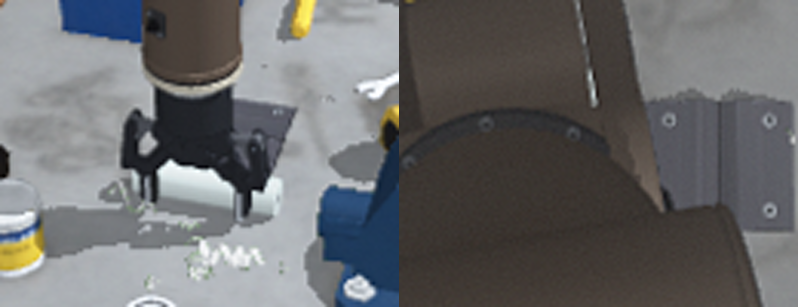

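The bar is moving with the fingers under about 1 N of push. I'll keep going.

Request:
send_rows(
  dr=[
    [-0.001,0,0],
    [-0.002,0,0],
    [-0.003,0,0],
    [-0.004,0,0],
    [-0.005,0,0],
    [-0.006,0,0],
    [-0.007,0,0],
    [-0.008,0,0],
    [-0.009,0,0],
    [-0.01,0,0],
  ],
  slide=[
    [0,-0.004,0],
    [0,-0.009,0],
    [0,-0.014,0],
    [0,-0.019,0],
    [0,-0.024,0],
    [0,-0.029,0],
    [0,-0.034,0],
    [0,-0.039,0],
    [0,-0.043,0],
    [0,-0.047,0],
  ],
  claw=[1,1,1,1,1,1,1,1,1,1],
)

```text
clock: 6.25
tool_pos: [0.5899, 0.0991, -0.0001]
ee_rot: [-0.003, 0.707, 0.003, 0.708]
contact_force: [-0.0, -0.8, -0.5]
finger_gap: 1.002
```

```bash
python3 look.py p2; python3 - <<'E'
from station import bot;import cv2
p,d=bot.snapshot('wrist');cv2.imwrite('pics/w4.png',p[:,:,::-1])
E
```

```text
6.25 [ 5.89928777e-01  9.91236713e-02 -7.69027767e-05] [-0.00638156 -0.77500061 -0.52364414] [[-0.0079  1.    ]
 [ 1.      0.0079]]
```

View pics/p2.png

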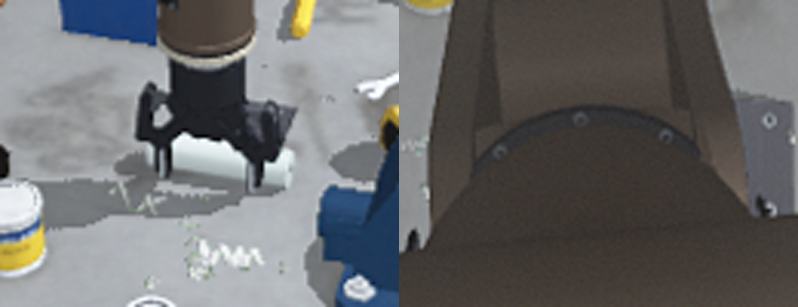

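View pics/w4.png

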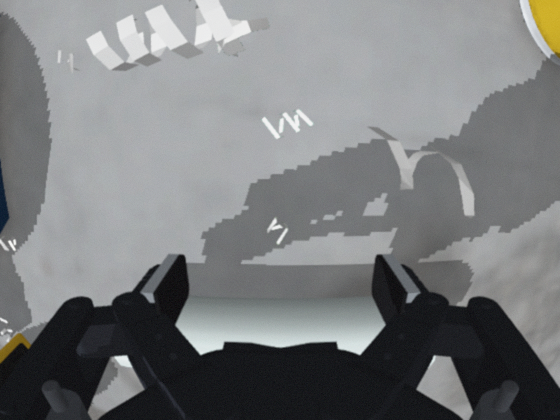

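The bar is centred between the fingers, its ends showing at about columns 122 and 435, and is just at the ramp. Now up the ramp.

Request:
send_rows(
  dr=[
    [0,0,0],
    [0,0,0],
    [0,0,0],
    [-0.001,0,0],
    [-0.001,0,0],
    [-0.001,0,0],
    [-0.002,0,0],
    [-0.002,0,0],
    [-0.002,0,0],
    [-0.002,0,0],
  ],
  slide=[
    [0,-0.004,0],
    [0,-0.008,0],
    [0,-0.012,0],
    [0,-0.016,0],
    [-0.001,-0.02,0],
    [-0.001,-0.024,0],
    [-0.002,-0.028,0],
    [-0.002,-0.032,0],
    [-0.003,-0.035,0],
    [-0.003,-0.038,0],
  ],
  claw=[1,1,1,1,1,1,1,1,1,1],
)

```text
clock: 7.4
tool_pos: [0.5904, 0.0615, 0.0031]
ee_rot: [-0.003, 0.706, 0.004, 0.708]
contact_force: [-0.7, 6.2, 3.3]
finger_gap: 0.998
```

```bash
python3 look.py p3
```

```text
7.4 [0.59038199 0.0614786  0.00314995] [-0.74796143  6.22856968  3.27207492] [[-0.0095  1.    ]
 [ 1.      0.0095]]
```

View pics/p3.png

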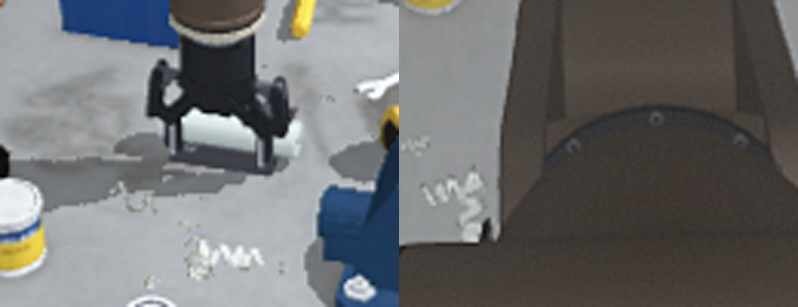

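```bash
python3 - <<'E'
from h import *
from station import bot
o=bot.get_obs();print(o['clock'],o['contact_force'],o['tool_pos'],o['torque'])
c=bot.camera_params('wrist');p,d=bot.snapshot('wrist');cv2.imwrite('pics/w5.png',p[:,:,::-1])
p,d=bot.snapshot('side');cv2.imwrite('pics/s5c.png',cv2.resize(p[180:250,210:300,::-1],None,fx=8,fy=8,interpolation=cv2.INTER_CUBIC))
o=bot.get_obs();print(o['clock'],o['contact_force'],o['tool_pos'])
E
```

```text
7.5 [ 1.4789665   1.36812563 -0.25434166] [0.59029765 0.06106206 0.00298287] [ 0.20508714 -0.07115091 -0.0320716 ]
7.6 [ 0.21410688  0.23807886 -0.47797353] [0.59025688 0.06119777 0.00286373]
```

View pics/s5c.png

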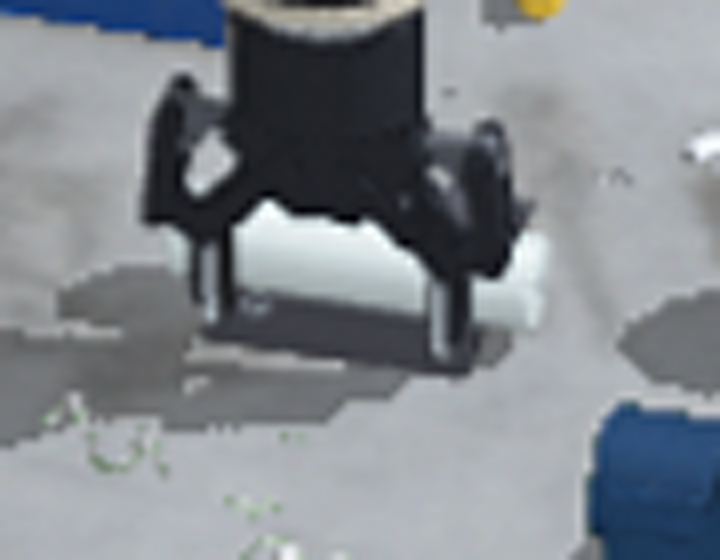

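View pics/w5.png

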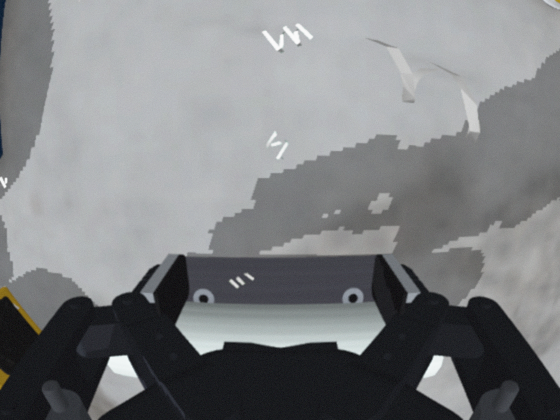

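The force relaxed to under 1.5 N. The bar is on the ramp, and both its ends and the block's screws are centred near column 278. I'll take the lip more slowly.

Request:
send_rows(
  dr=[
    [0,0,0],
    [0,0,0],
    [0,0,0],
    [0,0,0],
    [0,0,0],
    [0,0,0],
    [0,0,0],
  ],
  slide=[
    [0,-0.002,0],
    [0,-0.004,0],
    [0,-0.006,0],
    [0,-0.008,0],
    [0,-0.01,0],
    [0,-0.012,0],
    [0,-0.014,0],
  ],
  claw=[1,1,1,1,1,1,1],
)

```text
clock: 8.3
tool_pos: [0.5903, 0.047, 0.0028]
ee_rot: [-0.003, 0.707, 0.004, 0.708]
contact_force: [0.1, -0.2, -0.5]
finger_gap: 1.001
```

```bash
python3 - <<'E'
from h import *
from station import bot
o=bot.get_obs();print(o['clock'],o['contact_force'],o['tool_pos'])
p,d=bot.snapshot('wrist');cv2.imwrite('pics/w6.png',p[:,:,::-1])
E
```

```text
8.3 [ 0.08027627 -0.24849342 -0.47665505] [0.59032613 0.04698771 0.00279597]
```

View pics/w6.png

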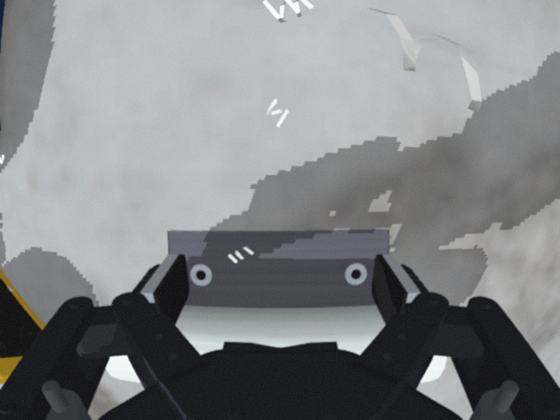

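The bar is on the lip.

Request:
send_rows(
  dr=[
    [0,0,0],
    [0,0,0],
    [0,0,0],
    [0,0,0],
    [0,0,0],
    [0,0,0],
  ],
  slide=[
    [0,-0.002,0],
    [0,-0.004,0],
    [0,-0.006,0],
    [0,-0.007,0],
    [0,-0.007,0],
    [0,-0.007,0],
  ],
  claw=[1,1,1,1,1,1],
)

```text
clock: 8.95
tool_pos: [0.5904, 0.0397, 0.0028]
ee_rot: [-0.003, 0.707, 0.004, 0.708]
contact_force: [0.5, 0.7, 0.1]
finger_gap: 0.998
```

```bash
python3 - <<'E'
from h import *
from station import bot
o=bot.get_obs();print(o['clock'],o['contact_force'],o['tool_pos'])
p,d=bot.snapshot('wrist');cv2.imwrite('pics/w7.png',p[:,:,::-1])
E
```

```text
8.95 [0.4864457  0.65854617 0.09351854] [0.59040636 0.03967523 0.00278894]
```

View pics/w7.png

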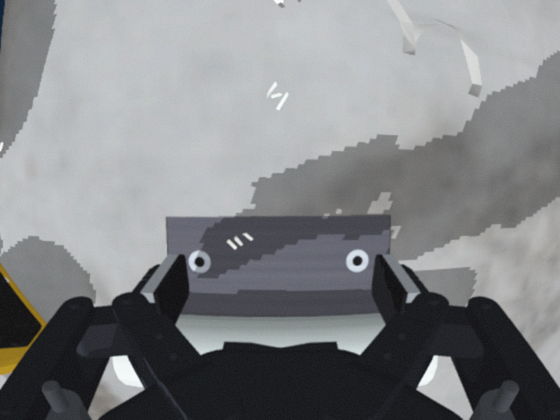

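The bar has moved ahead of the fingers (its edge went from row 305 to 316, and the lip is now visible), so it seems to have dropped in. I'll back off, rise, and check.

Request:
send_rows(
  dr=[
    [0,0,0],
    [0,0,0],
    [0,0,0],
    [0,0,0],
    [0,0,0],
    [0,0,0],
    [0,0,0],
    [0,0,0],
    [0,0,0],
    [0,0,0],
  ],
  slide=[
    [-0.002,0.01,0],
    [-0.005,0.03,0],
    [-0.01,0.06,0],
    [-0.04,0.09,0],
    [-0.08,0.12,0],
    [-0.12,0.15,0],
    [-0.16,0.18,0],
    [-0.2,0.2,0],
    [-0.23,0.2,0],
    [-0.23,0.2,0],
  ],
  claw=[1,1,1,1,1,1,1,1,1,1],
)

```text
clock: 10.0
tool_pos: [0.5898, 0.242, 0.2377]
ee_rot: [-0.003, 0.704, 0.005, 0.71]
contact_force: [-0.7, 0.5, -0.7]
finger_gap: 1.005
```

```bash
python3 - <<'E'
from h import *
from station import bot
import pickle
p,d=bot.snapshot('side')
o=bot.get_obs();print(o['clock'],o['tool_pos'],o['joint_vel'].round(3)); c=bot.camera_params('wrist')
p,d=bot.snapshot('wrist');cv2.imwrite('pics/w8.png',p[:,:,::-1]);pickle.dump(c,open('pics/w8.pkl','wb'))
p,d=bot.snapshot('top');cv2.imwrite('pics/t8.png',p[:,:,::-1]);np.save('pics/t8.npy',d)
E
```

```text
10.05 [0.58878032 0.24110935 0.2351781 ] [-0.014  0.038  0.049 -0.    -0.023 -0.002]
```

View pics/w8.png

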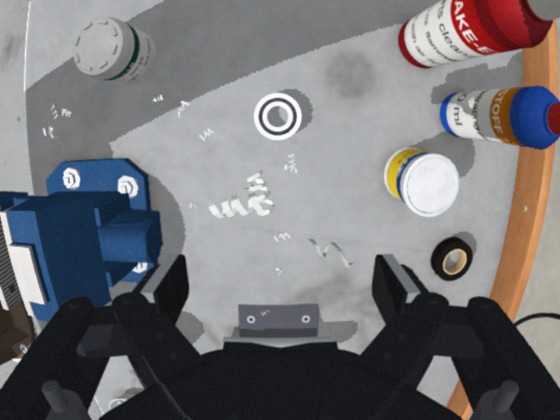

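View pics/t8.png

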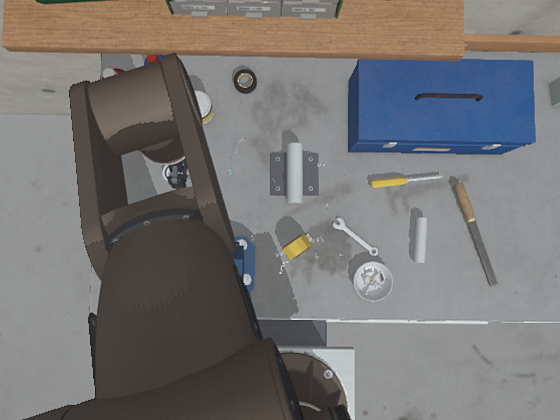

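```bash
python3 - <<'E'
from h import *
from station import bot
c=bot.camera_params('top'); img=cv2.imread('pics/t8.png'); P=proj(c,np.load('pics/t8.npy'))
cv2.imwrite('pics/t8c.png',cv2.resize(img[130:220,245:345],None,fx=6,fy=6,interpolation=cv2.INTER_CUBIC))
Q=P[138:208,280:310].reshape(-1,3);Q=Q[(Q[:,2]>.03)&(Q[:,2]<.06)]
print(np.median(Q,0),np.percentile(Q[:,2],[50,90]));t=Q[Q[:,2]>.04];print(np.polyfit(t[:,0],t[:,1],1),t.mean(0),rect(Q))
E
```

```text
[ 0.58499465 -0.00152989  0.04305176] [0.04305176 0.04753557]
[ 0.0141496  -0.01028047] [ 0.5853432  -0.0019981   0.04457369] (array([585.9,  -1.7]), array([150.8,  38.3]), 0.56)
```

View pics/t8c.png

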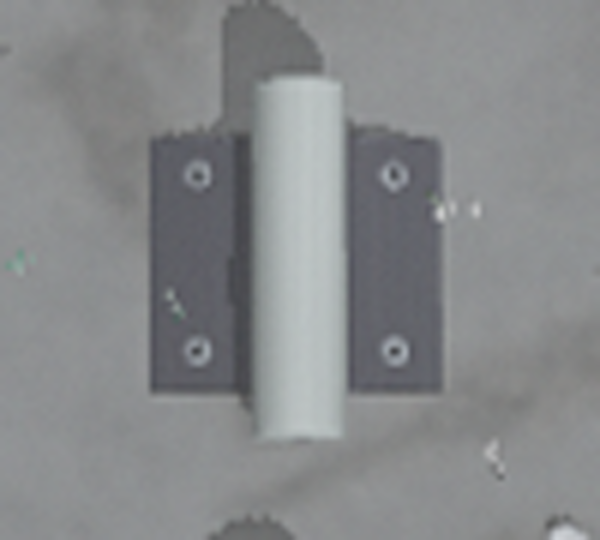

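```bash
python3 - <<'E'
from h import *
from station import bot
c=bot.camera_params('top')
f=lambda x,y,z:(ray(c,(x+.5)/6-.5+245,(y+.5)/6-.5+130,z)*1000).round(1)
print('far',f(300,76,.046),f(300,76,.036),'near',f(300,437,.0264),'block',f(152,136,0),f(441,136,0),f(441,392,0),f(152,392,0))
print('screws',[f(x,y,.006) for x,y in((197,175),(393,175),(394,351),(197,351))])
o=bot.get_obs();print(o['clock'])
E
```

```text
far [ 6.619e+02 -4.000e-01  4.600e+01] [664.   -0.9  36. ] near [512.2  -3.1  26.4] block [644.2  61.    0. ] [646.4 -64.2   0. ] [534.9 -65.    0. ] [532.9  59.2   0. ]
screws [array([626.4,  41.4,   6. ]), array([627.8, -43. ,   6. ]), array([551.6, -44.1,   6. ]), array([550.2,  40.3,   6. ])]
10.15
```

The bar is seated. Its top is about 46 mm up, its yaw is +0.014 rad against the block's +0.013, and it's about 2 mm off centre lengthwise. The arm is clear.

```bash
python3 - <<'E'
from station import bot
print(bot.hand_in())
E
```

```text
the job is handed in; nothing more can be done
None
```

The larger bar now lies at rest in the V of the V-block, and I've handed the job in at about 10 s on the clock. I pushed it from behind with both open fingertips at 20–50 mm/s, over the bench, up the ramp and across the lip. I never gripped or lifted it. It dropped into the V on its own and I then backed the arm clear.

**Final checks (top camera):**
- **Position across the V:** the bar's axis is at y ≈ -2 mm and the block's centre is at about -2 to -3 mm.
- **Alignment:** the bar's yaw is about +0.014 rad and the block's about +0.013 rad.
- **Height:** the top of the bar is at about 43–47 mm; a seated bar should read 46.4 mm.
- **Centring:** the bar is about 2 mm off centre lengthwise, which is about the camera's accuracy.
- **Other objects:** in the last pictures the bearing, tape measure, spanner, screwdriver and oil filter all looked where they had been. I didn't re-measure them, and the arm hid some of them from the top camera.

**Disagreements and limits:**
- **First wrist-camera reading:** it was about 8 mm out in y, probably because the arm was still moving. Once the arm had nearly settled, the reading matched the top camera.
- **Push force:** it was about 1 N on the level, with one 6 N reading on the ramp that relaxed to under 1.5 N.
- **Rolling:** I judged this only from the low forces and the pictures, not by measuring the bar's turn.

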